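Set the cores and close two casting moulds

TASK

Get both casting moulds ready to pour: seat in each open lower half the aluminium core that fits it, fully home, then close the mould with the top half of the same outline, pour cup up, lying flat on the rim. One core is too big for either mould: leave it, the spray bottle and the funnel where they are.

Things in the scene. Friction and masses are not known exactly. Their poses are not given: they have to be found in the camera images.
- lower_long: Open lower half of the long narrow mould: cream block, 156 mm along y, 64 along x, fixed. Origin: centre of underside; rim (parting face) z = 30 mm. The 96 x 20 mm core seats in its middle along y, underside at z = 18 mm; the seat's flared mouth guides it from 6 mm off. On the rim at each end (y = +-62 to 76 mm) stands a tapered tongue 14 mm high, 22 mm wide. Same after a half turn.
- lower_short: Open lower half of the short broad mould: cream block, 116 mm along y, 80 along x, fixed. Origin: centre of underside; rim (parting face) z = 30 mm. The 56 x 32 mm core seats in its middle along y, underside at z = 18 mm; the seat's flared mouth guides it from 6 mm off. On the rim at each end (y = +-42 to 56 mm) stands a tapered tongue 14 mm high, 22 mm wide. Same after a half turn.
- core_long: Slender aluminium core: bar 96 mm along y, 20 along x, 36 mm tall, standing on its foot; flat sides z = 8 to 30 mm, foot and top edge bevelled, two small holes in the top, 0.12 kg. Origin: centre of underside. Belongs in lower_long, its y along the mould's y. Same after a half turn.
- core_short: Short, thick aluminium core: bar 56 mm along y, 32 along x, 36 mm tall, standing on its foot; flat sides z = 8 to 30 mm, foot and top edge bevelled, two small holes in the top, 0.12 kg. Origin: centre of underside. Belongs in lower_short, its y along the mould's y. Same after a half turn.
- top_long: Top half of the long narrow mould: cream block, 156 mm along y, 64 along x, 40 mm thick, parting face down, hollow below, 0.4 kg. Origin: centre of underside. Take it by the square pour cup on top: 38 x 38 mm, z = 40 to 66 mm, centred, sides along x, y. End notches drop over the tongues (guide from 6 mm off). Closed: origin 30 mm above that of its lower half. Same after a half turn.
- top_short: Top half of the short broad mould: cream block, 116 mm along y, 80 along x, 40 mm thick, parting face down, hollow below, 0.4 kg. Origin: centre of underside. Take it by the square pour cup on top: 38 x 38 mm, z = 40 to 66 mm, centred, sides along x, y. End notches drop over the tongues (guide from 6 mm off). Closed: origin 30 mm above that of its lower half. Same after a half turn.
- core_spare: Largest aluminium core: bar 140 mm along y, 28 along x, 36 mm tall, standing on its foot; flat sides z = 8 to 30 mm, foot and top edge bevelled, two small holes in the top, 0.12 kg. Origin: centre of underside. Fits neither mould; stays where it is. Same after a half turn.
- release_spray: White and pink spray bottle, 52 mm across, 165 mm tall, upright on the bench; stays where it is. Origin: centre of its underside.
- funnel: Orange funnel standing on its mouth, 73 mm across, 78 mm tall; stays where it is. Origin: centre of its underside.

How it is judged:
By the outcome, as a careful person would: the job done as asked, in the order asked, and still so for the second after the job is handed in, with the robot touching nothing.
It also fails if it takes over 106 s, if anything falls off the work surface, if the arm or the gripper's body presses on something with over 40 N, if the wrist force passes 120 N, or if a joint passes its speed limit or range.

ROBOT

A 6-joint arm with a two-finger parallel gripper is mounted at the origin on a cart in front of the work surface, level with it; the furniture and walls round the work are solid. World frame = base frame: x ahead of the robot, y to its left, z up, the work surface at z = 0. Lengths are in m, angles in rad, forces in N, time in s.
With the tool pointing down it reaches from about 0.375 to 0.9 m from the base axis. Payload 3.1 kg.
Tool frame: the origin (TCP) lies on the centre line of the jaws, within the pads' length; the fingertips stand 25 mm ahead of it and the grasp point (between the pads) lies 6 mm ahead of it (manip.tip_extent is the distance from the TCP to the fingertips, in m); z points along the fingers, y is the line along which they close (so a half turn about z gives the same grasp; the last joint's range is limited). The gripper opens to 85 mm and grips with 20 to 120 N. Pads are 22 mm wide; open, the fingers measure 114 mm over their backs; the gripper's body (76 mm by 85 mm) begins 54 mm behind the grasp point. The pads swing forward as they close: fully open they stand 13 mm farther back than shut.
Start: joints at [-1.528, 0.527, 1.433, -0, 1.181, -0.178], TCP at [0.137, -0.61, 0.256] pointing down, gripper open.
Joint ranges: [-3.08, 3.08], [-0.75, 2.2], [0.22, 2.44], [-1.43, 4.57], [0, 2.65], [-2.85, 2.85]. Speed limits (rad/s): [2.79, 2.79, 3.14, 3.14, 3.14, 3.14].

INTERFACE

Orientations are given as a unit quaternion [x, y, z, w].
In Python, from station import readout, imaging, order, manip gives the robot as it stands.
- The arm moves only by the tool move_arm, never from a script. Its argument "rows" is a list of rows, each a list of 7 numbers: the turn, a rotation vector about the tool's x, y, z in degrees, then the shift along the tool's x, y, z in mm, then the closure, from 0 (fully open) to 1 (shut). A call has 1 to 12 rows; each row is the pose to reach, as a shift and turn from the pose commanded when the call began, along the tool's axes at that moment; what a row does not reach only later rows make up. A row lasts 1/12 s, in which the tool goes at most 41.7 mm and 7.16 degrees, less where a joint would pass 70% of its speed; a pose out of reach is approached as far as the arm can. A call with a gripper value outside its range is refused whole. The fingers move at their own pace and stop on an object; "squeeze" is the grip in N (left out, the last holds). Time passes only in rows, so rows that repeat a pose let the fingers close. It gives the time, the measured TCP pose, the force, the opening and the grip force at its end, in the units of the state.
- readout.sense(): the state, without advancing time (a new reading comes with each control period).
- imaging.snapshot(name): name is "side" or "top"; returns a dict with "img" (420x560x3 uint8, red, green, blue), "z_map" (420x560 float32, m along the optical axis (not along the pixel's ray), 0 where there is no reading), "fovy" (degrees; the focal length in pixels is half the picture's height over the tangent of half this angle, whatever the lens; pixels are square), "cx", "cy" (the principal point, pixels), "rvec" (rotation vector, rad) and "tvec" (3), from world to camera coordinates, as OpenCV has them. Camera axes: x right, y down, z forward; pixel columns grow to the right and rows downward; lengths in m; the calibration is good to about 2 mm. A picture is of the moment at which its call begins.
- order.sign_off(): hands the job in; it is judged then, once.
The state is a dict: "t": time; "q": joint angles; "qd": joint speeds; "tau": joint torques, N m; "tcp_pos": TCP position; "tool_rot": TCP orientation; "force": force on the tool from outside, world axes, zero at the start; "ft_torque": the same for the moment, N m; "finger_gap": opening from 0.0 (shut) to 1.0 (fully open); "gripper_force": force on a finger pad.
Only numpy, scipy, OpenCV 4.12 (cv2) and the standard library are available. Lean on these libraries where they do the work, as an engineer would, in place of code of your own. Each camera call takes 0.05 s, during which the arm holds its last target. There are 200 camera calls.

## Working session

There is one attempt and no reset: what is moved stays moved. The work goes in short steps, Python scripts to look and compute and a tool call to move; the robot and the scene stay as the last step left them, time stands still between calls to the robot, and variables do not carry over. Pictures are saved under pics/ and viewed, at most 14 in all, crops included, and the job is handed in when it is done.

Besides the shell and the picture viewer there is one more tool, called after ">>>" as name([rows], argument=value, ...), one row to a line, values as JSON. move_arm: Moves the arm, as the interface text tells. Its arguments: {"type":"object","properties":{"rows":{"type":"array"},"squeeze":{"type":"number"}},"required":["rows"]}

```bash
ls; mkdir -p pics
cat > h.py <<'E'
import numpy as np, cv2
from station import readout, imaging, order, manip
def snap(n):
    s=imaging.snapshot(n); s['f']=210/np.tan(np.radians(s['fovy'])/2)
    s['R']=cv2.Rodrigues(np.array(s['rvec'],float))[0]; s['t']=np.array(s['tvec'],float).ravel(); return s
def cloud(s):
    v,u=np.mgrid[:420,:560]; z=s['z_map']
    P=np.stack([(u-s['cx'])/s['f']*z,(v-s['cy'])/s['f']*z,z],-1)
    W=(P-s['t'])@s['R']; W[z==0]=np.nan; return W
def ray(s,u,v,z):
    d=s['R'].T@np.array([(u-s['cx'])/s['f'],(v-s['cy'])/s['f'],1]); o=-s['R'].T@s['t']
    return o+d*(z-o[2])/d[2]
E
python3 - <<'E'
from h import *
for n in('top','side'):
    s=snap(n); cv2.imwrite(f'pics/{n}0.png',s['img'][:,:,::-1]); np.savez(f'{n}0.npz',W=cloud(s),img=s['img'])
    print(n,s['fovy'],-s['R'].T@s['t'],s['R'][2], s['cx'],s['cy'])
print(readout.sense(), manip.tip_extent)
E
```

```text
pics
top 47.315500986228194 [0.43358552 0.02599998 1.36031347] [ 0.07240208 -0.0264409  -0.99702498] 274.98182524898886 217.9229770724343
side 44.049269178050615 [ 0.58143607 -1.1588824   0.89190616] [-0.03364641  0.81298701 -0.5813089 ] 285.32797671227434 212.81732173116924
{'t': 0.1, 'q': array([-1.52848337e+00,  5.28394023e-01,  1.43381804e+00,  1.43772179e-05,
        1.18138626e+00, -1.78508044e-01]), 'qd': array([-0.00164434, -0.00108908, -0.00300876, -0.00191119, -0.00079094,
        0.00123188]), 'tau': array([ 1.24569201e-04, -4.43304062e+01, -1.78586662e+01, -2.73226988e-04,
        3.90222252e-03, -4.67783039e-06]), 'tcp_pos': array([ 0.13689529, -0.6091949 ,  0.25540467]), 'tool_rot': array([ 9.93910752e-01,  1.10183536e-01,  7.48699345e-05, -1.00005585e-03]), 'force': array([ 0.39099775,  1.6269991 , -0.35358717]), 'ft_torque': array([-0.04985242, -0.02032944,  0.00404888]), 'gripper_force': 0.0, 'finger_gap': 1.0021348856032295} 0.025
```

View pics/top0.png

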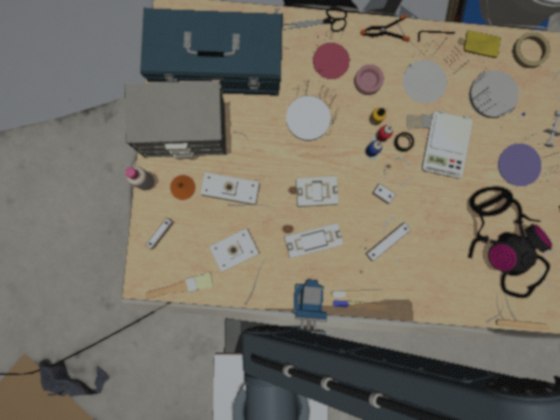

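View pics/side0.png

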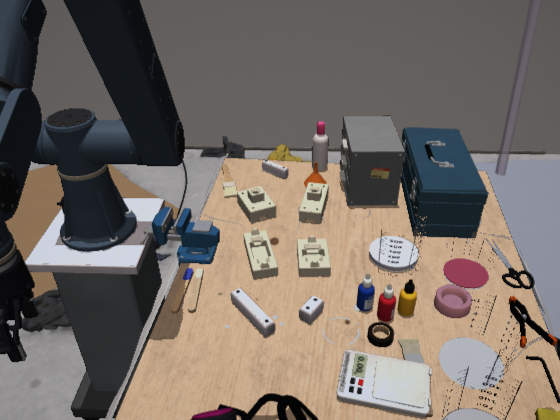

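The top view shows top_long at (231,187), top_short (235,249), lower_short (317,191), lower_long (314,240), and cores at (159,233), (384,193), (388,241). By length, (388,241) looks like the spare. Funnel is at (183,187) and the bottle at (136,177). The side view agrees.

```bash
cat > m.py <<'E'
from h import *
C={'top_long':(231,187,55),'top_short':(235,249,40),'low_short':(317,191,35),'low_long':(314,240,45),'coreA':(159,233,27),'coreB':(384,193,20),'coreC':(388,241,35)}
def rect(P):
    (c,(w,h),a)=cv2.minAreaRect((P[:,:2]*1000).astype(np.float32))
    if w>h: w,h,a=h,w,a-90   # h long, direction a+90
    yaw=(a+90)%180   # direction of long axis
    return np.round(c,1),round(w,1),round(h,1),round(yaw,1)
E
python3 - <<'E'
from m import *
T=np.load('top0.npz')['W'];S=np.load('side0.npz')['W'].reshape(-1,3)
print('bench z',np.nanmedian(T[225:280,350:370,2]))
for n,(u,v,r) in C.items():
    W=T[v-r:v+r,u-r:u+r].reshape(-1,3); W=W[~np.isnan(W[:,0])]
    c0=T[v-2:v+3,u-2:u+3].reshape(-1,3).mean(0)
    zs=np.percentile(W[:,2],[50,80,90,97,99.5])*1000
    print(n,c0.round(3),zs.round(0))
    for nm,Q in(('top',W),('side',S)):
      lo,hi={'t':(.033,.046),'l':(.024,.036),'c':(.026,.042)}[n[0]]
      P=Q[(Q[:,2]>lo)&(Q[:,2]<hi)]; P=P[np.hypot(*(P[:,:2]-c0[:2]).T)<r/400]
      # keep largest blob
      g=np.zeros((2000,2000),np.uint8); ij=(P[:,:2]*1000+[200,1000]).astype(int); g[ij[:,0],ij[:,1]]=1
      g2=cv2.dilate(g,np.ones((7,7))); k,l,st,_=cv2.connectedComponentsWithStats(g2)
      b=1+np.argmax(st[1:,4]); P=P[l[ij[:,0],ij[:,1]]==b]
      print('  ',nm,len(P),*rect(P),(np.median(P[:,2])*1000).round(1))
      if n[0]=='t':
        P=Q[(Q[:,2]>.055)&(Q[:,2]<.075)]; P=P[np.hypot(*(P[:,:2]-c0[:2]).T)<.035]
        print('   cup',nm,len(P),*rect(P))
E
```

```text
bench z 0.00038409745292918837
top_long [0.612 0.113 0.054] [  1.  37.  45. 180. 186.]
   top 1066 [613.9 119.8] 64.9 156.1 80.5 39.5
   cup top 174 [613.8 119.9] 38.0 38.4 80.4
   side 504 [613.9 120.6] 64.9 164.3 80.4 39.5
   cup side 131 [613.7 117.7] 38.3 46.1 79.5
top_short [0.443 0.099 0.051] [ 1. 13. 40. 46. 67.]
   top 1004 [442.1 105.6] 80.0 116.0 116.0 39.4
   cup top 168 [442.2 105.7] 37.6 37.6 27.3
   side 468 [442.7 104.3] 82.8 121.0 115.2 39.2
   cup side 136 [442.9 102.9] 40.5 45.2 118.6
low_short [ 0.61  -0.128  0.012] [ 1. 19. 29. 33. 40.]
   top 786 [ 610. -125.] 80.5 116.1 94.2 29.6
   side 675 [ 609.9 -126.7] 80.1 120.3 94.0 29.5
low_long [ 0.471 -0.12   0.011] [ 1. 12. 29. 33. 81.]
   top 748 [ 471.2 -116.5] 63.8 156.9 105.1 29.8
   side 623 [ 471.6 -118.5] 64.9 165.0 104.9 29.4
coreA [0.484 0.309 0.034] [-0.  3. 13. 35. 39.]
   top 254 [485.5 313.6] 21.2 95.9 144.6 34.0
   side 136 [485.2 311.4] 25.3 99.0 145.5 33.2
coreB [nan nan nan] [ 1.  5. 34. 38. 41.]Traceback (most recent call last):
  File "<stdin>", line 15, in <module>
    return _wrapfunc(a, 'argmax', axis=axis, out=out, **kwds)
    return bound(*args, **kwds)
ValueError: attempt to get argmax of an empty sequence
```

```bash
cat >> h.py <<'E'
from scipy.spatial.transform import Rotation as Ro
def go(x,y,z,ty):
    """row to put TCP at x,y,z (mm), pointing down, tool y at yaw ty or ty+180 (deg), nearest"""
    s=readout.sense(); R=Ro.from_quat(s['tool_rot']); M=R.as_matrix(); p=np.array(s['tcp_pos'])*1000
    best=None
    for t in(ty,ty+180):
        c,sn=np.cos(np.radians(t)),np.sin(np.radians(t))
        D=Ro.from_matrix(np.array([[-sn,c,0],[c,sn,0],[0,0,-1]]))
        w=np.degrees((R.inv()*D).as_rotvec()); j=np.degrees(np.arctan2(y,x))
        print('ty',t,'turn',w.round(1),'shift',(M.T@(np.array([x,y,z])-p)).round(1),'j6~',((j-t)+180)%360-180)
def st():
    s=readout.sense(); print('t',s['t'],'p',(np.array(s['tcp_pos'])*1000).round(1),'F',np.round(s['force'],1),'gap',round(s['finger_gap'],3),'gf',s['gripper_force'])
E
python3 - <<'E'
from m import *
T=np.load('top0.npz')['W'];S=np.load('side0.npz')['W'].reshape(-1,3)
for n in('coreB','coreC'):
    u,v,r=C[n]; W=T[v-r:v+r,u-r:u+r].reshape(-1,3); W=W[W[:,2]>.026]; W=W[W[:,2]<.042]
    print(n,len(W),rect(W),np.median(W[:,2])); c=np.median(W,0)
    Q=S[(S[:,2]>.026)&(S[:,2]<.042)];Q=Q[np.hypot(*(Q[:,:2]-c[:2]).T)<r/400];print(len(Q),rect(Q))
for n,c,y in(('low_short',(610,-125),94.2),('low_long',(471.2,-116.5),105.1)):
    a=np.radians(y); Q=(np.r_[T.reshape(-1,3),S])*1000; d=Q[:,:2]-c
    ly=d@[np.cos(a),np.sin(a)]; lx=d@[np.sin(a),-np.cos(a)]
    print(n)
    for nm,A,B in(('x',lx,ly),('y',ly,lx)):
        for b in range(-80,81,4):
            k=(abs(A-b)<2)&(abs(B)<8)
            if k.any(): print(f'{nm}{b}:{np.nanmedian(Q[k,2]):.0f}',end=' ')
        print()
# tall things
Q=np.r_[T.reshape(-1,3),S]; 
for nm,(x0,x1,y0,y1) in dict(box=(.6,.9,-.02,.42),vise=(.15,.4,-.25,.05),left=(.4,.75,.2,.5)).items():
    k=(Q[:,0]>x0)&(Q[:,0]<x1)&(Q[:,1]>y0)&(Q[:,1]<y1)&(Q[:,2]>.07)&(Q[:,2]<.3); print(nm,Q[k].min(0) if k.any() else'',Q[k].max(0) if k.any() else '')
print(go(570,-300,200,94.2))
E
```

```text
coreB 224 (array([ 604.7, -313.8]), 33.0, 56.9, 56.9) 0.035279160516242296
284 (array([ 605.4, -316.2]), 33.2, 57.9, 52.9)
coreC 503 (array([ 469.6, -325.2]), 29.2, 140.1, 129.6) 0.035455272360182574
596 (array([ 468. , -326.4]), 28.4, 143.5, 130.2)
low_short
x-80:-0 x-76:0 x-72:-0 x-68:0 x-64:-0 x-60:-1 x-56:-0 x-52:-1 x-48:1 x-44:-1 x-40:10 x-36:29 x-32:30 x-28:24 x-24:12 x-20:10 x-16:12 x-12:14 x-8:13 x-4:11 x0:12 x4:11 x8:11 x12:14 x16:10 x20:11 x24:12 x28:25 x32:30 x36:31 x40:30 x44:1 x48:-1 x52:0 x56:-1 x60:0 x64:-1 x68:1 x72:0 x76:1 x80:1 
y-80:-0 y-76:-0 y-72:-0 y-68:0 y-64:1 y-60:14 y-56:29 y-52:39 y-48:43 y-44:38 y-40:29 y-36:32 y-32:26 y-28:22 y-24:19 y-20:20 y-16:17 y-12:15 y-8:12 y-4:12 y0:12 y4:11 y8:12 y12:11 y16:18 y20:20 y24:18 y28:24 y32:28 y36:29 y40:31 y44:36 y48:39 y52:43 y56:32 y60:-2 y64:-2 y68:-3 y72:1 y76:0 y80:-0 
low_long
x-80:1 x-76:-1 x-72:-0 x-68:-1 x-64:1 x-60:0 x-56:0 x-52:-1 x-48:-0 x-44:-0 x-40:-1 x-36:0 x-32:23 x-28:28 x-24:28 x-20:16 x-16:11 x-12:11 x-8:12 x-4:12 x0:12 x4:12 x8:13 x12:10 x16:11 x20:15 x24:30 x28:30 x32:29 x36:0 x40:1 x44:-1 x48:-0 x52:1 x56:0 x60:-0 x64:-1 x68:1 x72:-1 x76:1 x80:-1 
y-80:18 y-76:18 y-72:39 y-68:43 y-64:37 y-60:31 y-56:32 y-52:28 y-48:21 y-44:19 y-40:19 y-36:18 y-32:14 y-28:14 y-24:11 y-20:12 y-16:12 y-12:11 y-8:12 y-4:12 y0:12 y4:12 y8:13 y12:12 y16:13 y20:13 y24:12 y28:13 y32:14 y36:16 y40:18 y44:17 y48:22 y52:28 y56:28 y60:31 y64:33 y68:41 y72:44 y76:36 y80:2 
box [ 0.60093823 -0.01995598  0.07000968] [0.89996042 0.3828274  0.19198721]
vise [ 0.1500574  -0.14937062  0.07001205] [0.366222   0.04986533 0.29995229]
left [0.6071094  0.20011799 0.07004684] [0.74997139 0.3828274  0.19182149]
ty 94.2 turn [   0.    -0.2 -171.5] shift [ 490.3 -206.7   56. ] j6~ -121.95854060106002
ty 274.2 turn [-0.1 -0.   8.5] shift [ 490.3 -206.7   56. ] j6~ 58.04145939893999
None
```

Run:
```python
from h import *
go(604.7,-313.8,140,-33); go(604.7,-313.8,37,-33)
```

```text
ty -33 turn [ -0.1  -0.1 -44.3] shift [ 521.1 -185.5  116. ] j6~ 5.573621019404243
ty 147 turn [-1.000e-01  1.000e-01  1.357e+02] shift [ 521.1 -185.5  116. ] j6~ -174.42637898059576
ty -33 turn [ -0.1  -0.1 -44.3] shift [ 521.1 -185.3  219. ] j6~ 5.573621019404243
ty 147 turn [-1.000e-01  1.000e-01  1.357e+02] shift [ 521.1 -185.3  219. ] j6~ -174.42637898059576
```

>>> move_arm([
  [0,0,-44.3,521,-185.5,0,0],
  [0,0,-44.3,521,-185.5,0,0],
  [0,0,-44.3,521,-185.5,0,0],
  [0,0,-44.3,521,-185.5,0,0],
  [0,0,-44.3,521,-185.5,0,0],
  [0,0,-44.3,521,-185.5,0,0],
  [0,0,-44.3,521,-185.5,0,0],
  [0,0,-44.3,521,-185.5,0,0],
  [0,0,-44.3,521,-185.5,0,0],
  [0,0,-44.3,521,-185.5,0,0],
  [0,0,-44.3,521,-185.5,0,0],
  [0,0,-44.3,521,-185.5,0,0],
], squeeze=40)

```text
t: 1.1
tcp_pos: [0.5611, -0.3413, 0.2558]
tool_rot: [0.879, 0.477, -0.0, -0.001]
force: [0.2, -1.4, -0.9]
finger_gap: 0.999
gripper_force: 0.0
```

Run:
```python
from h import *
st();go(604.7,-313.8,140,-33)
```

```text
t 1.1 p [ 561.1 -341.3  255.8] F [ 0.2 -1.4 -0.9] gap 0.999 gf 0.0
ty -33 turn [-0.1 -0.  -0. ] shift [ 46.8  21.7 115.8] j6~ 5.573621019404243
ty 147 turn [-0.0e+00  1.0e-01  1.8e+02] shift [ 46.8  21.7 115.8] j6~ -174.42637898059576
```

>>> move_arm([
  [0,0,0,47,21.7,60,0],
  [0,0,0,47,21.7,116,0],
  [0,0,0,47,21.7,116,0],
  [0,0,0,47,21.7,116,0],
])

```text
t: 1.43
tcp_pos: [0.6007, -0.3103, 0.1313]
tool_rot: [0.878, 0.478, -0.003, -0.008]
force: [-1.0, 0.3, -1.9]
finger_gap: 1.001
gripper_force: 0.0
```

Run:
```python
from h import *
st();go(604.7,-313.8,37,-33)
s=snap('top'); cv2.imwrite('pics/a1.png',cv2.resize(s['img'][130:260,310:460,::-1],None,fx=4,fy=4))
```

```text
t 1.4333 p [ 600.7 -310.3  131.3] F [-1.   0.3 -1.9] gap 1.001 gf 0.0
ty -33 turn [-0.9 -0.1  0.1] shift [-0.9  6.8 94.2] j6~ 5.573621019404243
ty 147 turn [   0.2   -1.5 -179.9] shift [-0.9  6.8 94.2] j6~ -174.42637898059576
```

View pics/a1.png

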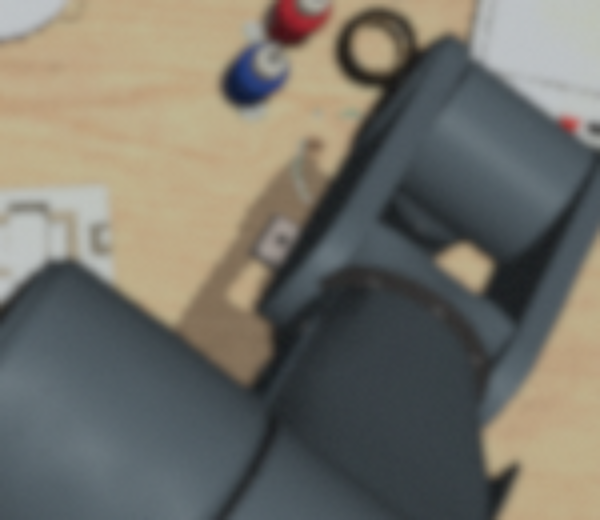

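The crop shows only the arm over core_short (its end is visible near (278,240)), so that view adds nothing. The arm was still settling, so I'll let it settle.

>>> move_arm([
  [0,0,0,0,0,0,0],
  [0,0,0,0,0,0,0],
  [0,0,0,0,0,0,0],
])

```text
t: 1.73
tcp_pos: [0.6045, -0.3175, 0.1438]
tool_rot: [0.879, 0.476, 0.001, 0.003]
force: [0.7, -0.5, -0.4]
finger_gap: 0.995
gripper_force: 0.0
```

Run:
```python
from h import *
st();go(604.7,-313.8,37,-33)
```

```text
t 1.7333 p [ 604.5 -317.5  143.8] F [ 0.7 -0.5 -0.4] gap 0.995 gf 0.0
ty -33 turn [ 0.3  0.  -0.1] shift [  3.3  -2.4 106.7] j6~ 5.573621019404243
ty 147 turn [ 1.000e-01 -5.000e-01  1.799e+02] shift [  3.3  -2.4 106.7] j6~ -174.42637898059576
```

>>> move_arm([
  [0,0,0,0,0,20,0],
  [0,0,0,0,0,40,0],
  [0,0,0,0,0,50,0],
  [0,0,0,0,0,55,0],
  [0,0,0,0,0,55,0],
  [0,0,0,0,0,55,0],
  [0,0,0,0,0,55,0],
  [0,0,0,0,0,55,0],
  [0,0,0,0,0,55,0],
  [0,0,0,0,0,55,0],
])

```text
t: 2.57
tcp_pos: [0.6039, -0.3156, 0.0859]
tool_rot: [0.879, 0.477, 0.0, 0.0]
force: [0.5, 1.0, -0.1]
finger_gap: 1.002
gripper_force: 0.0
```

Run:
```python
from h import *
st();go(604.7,-313.8,37,-33)
```

```text
t 2.5667 p [ 603.9 -315.6   85.9] F [ 0.5  1.  -0.1] gap 1.002 gf 0.0
ty -33 turn [ 0.1  0.  -0. ] shift [ 1.9 -0.3 48.9] j6~ 5.573621019404243
ty 147 turn [ 0.0e+00 -1.0e-01  1.8e+02] shift [ 1.9 -0.3 48.9] j6~ -174.42637898059576
```

>>> move_arm([
  [0,0,0,1.9,-0.3,15,0],
  [0,0,0,1.9,-0.3,32,0],
  [0,0,0,1.9,-0.3,43,0],
  [0,0,0,1.9,-0.3,49,0],
  [0,0,0,1.9,-0.3,49,0],
  [0,0,0,1.9,-0.3,49,0.5],
  [0,0,0,1.9,-0.3,49,0.8],
  [0,0,0,1.9,-0.3,49,0.8],
  [0,0,0,1.9,-0.3,49,0.8],
  [0,0,0,1.9,-0.3,49,0.8],
  [0,0,0,1.9,-0.3,49,0.8],
  [0,0,0,1.9,-0.3,49,0.8],
], squeeze=60)

```text
t: 3.57
tcp_pos: [0.605, -0.3142, 0.0374]
tool_rot: [0.879, 0.477, 0.0, 0.001]
force: [0.4, -0.2, 3.6]
finger_gap: 0.361
gripper_force: 61.1
```

Run:
```python
from h import *
st();go(604.7,-313.8,37,-33); print(manip.tip_extent)
```

```text
t 3.5667 p [ 605.  -314.2   37.4] F [ 0.4 -0.2  3.6] gap 0.361 gf 61.14903353154659
ty -33 turn [ 0.1  0.  -0. ] shift [ 0.1 -0.5  0.4] j6~ 5.573621019404243
ty 147 turn [  0.   -0.2 180. ] shift [ 0.1 -0.5  0.4] j6~ -174.42637898059576
0.025
```

>>> move_arm([
  [0,0,0,0,0,-15,0.8],
  [0,0,0,0,0,-40,0.8],
  [0,0,0,0,0,-65,0.8],
  [0,0,-5,15,-10,-80,0.8],
  [0,0,-11,41,-25,-80,0.8],
  [0,0,-17,67,-41,-80,0.8],
  [0,0,-23,93,-57,-80,0.8],
  [0,0,-29,119,-73,-80,0.8],
  [0,0,-34,141,-87,-80,0.8],
  [0,0,-37.2,155,-95,-80,0.8],
  [0,0,-37.2,161.4,-98.9,-80,0.8],
  [0,0,-37.2,161.4,-98.9,-80,0.8],
])

```text
t: 4.57
tcp_pos: [0.6092, -0.1226, 0.1167]
tool_rot: [0.681, 0.733, -0.0, -0.0]
force: [0.7, -0.6, -0.7]
finger_gap: 0.36
gripper_force: 60.6
```

>>> move_arm([
  [0,0,0,0,0,0,0.8],
  [0,0,0,0,0,0,0.8],
  [0,0,0,0,0,0,0.8],
  [0,0,0,0,0,0,0.8],
  [0,0,0,0,0,0,0.8],
])

```text
t: 4.98
tcp_pos: [0.6095, -0.1255, 0.1162]
tool_rot: [0.682, 0.732, -0.0, 0.0]
force: [0.4, -1.5, -0.6]
finger_gap: 0.36
gripper_force: 60.6
```

Run:
```python
from h import *
st();go(610,-125,56,4.2)
s=snap('side'); cv2.imwrite('pics/a2.png',cv2.resize(s['img'][170:310,220:380,::-1],None,fx=4,fy=4))
```

```text
t 4.9833 p [ 609.5 -125.5  116.2] F [ 0.4 -1.5 -0.6] gap 0.36 gf 60.5663875490427
ty 4.2 turn [ 0.   0.  -0.1] shift [ 0.5  0.6 60.2] j6~ -15.780619182228122
ty 184.2 turn [  0.   -0.  179.9] shift [ 0.5  0.6 60.2] j6~ 164.21938081777193
```

View pics/a2.png

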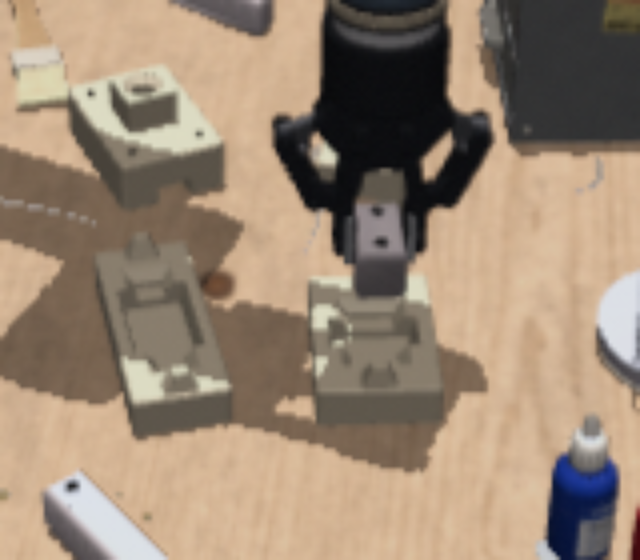

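The crop shows core_short held between the fingers (holes at (378,212) and (380,242)), roughly above lower_short at (375,350). I'll check that the core's top is level before lowering it.

Run:
```python
from h import *
s=snap('side');W=cloud(s)[205:250,300:335].reshape(-1,3)*1000
k=(abs(W[:,0]-609)<12)&(W[:,1]>-165)&(W[:,1]<-85)&(W[:,2]>70)
for y in range(-165,-85,6):
    q=W[k&(abs(W[:,1]-y)<3)]; 
    if len(q): print(y,len(q),q[:,2].max().round(0),np.median(q[:,2]).round(0),q[:,2].min().round(0))
```

```text
-159 7 101.0 93.0 85.0
-153 92 116.0 99.0 80.0
-147 44 191.0 114.0 80.0
-141 38 188.0 170.0 112.0
-135 56 186.0 172.0 110.0
-129 16 174.0 115.0 113.0
-123 13 116.0 114.0 111.0
-117 11 117.0 114.0 112.0
-111 20 118.0 114.0 111.0
-105 9 116.0 114.0 113.0
-99 1 111.0 111.0 111.0
```

Top is level at 114 mm and the core spans y −153 to −97, centred on the seat. Lowering.

>>> move_arm([
  [0,0,0,0.5,0.6,10,0.8],
  [0,0,0,0.5,0.6,22,0.8],
  [0,0,0,0.5,0.6,34,0.8],
  [0,0,0,0.5,0.6,42,0.8],
  [0,0,0,0.5,0.6,48,0.8],
  [0,0,0,0.5,0.6,52,0.8],
  [0,0,0,0.5,0.6,55,0.8],
  [0,0,0,0.5,0.6,57,0.8],
  [0,0,0,0.5,0.6,59,0.8],
  [0,0,0,0.5,0.6,60.5,0.8],
  [0,0,0,0.5,0.6,60.5,0.8],
  [0,0,0,0.5,0.6,60.5,0.8],
])

```text
t: 6.08
tcp_pos: [0.609, -0.1238, 0.0558]
tool_rot: [0.681, 0.732, -0.001, -0.001]
force: [-3.9, -0.3, 1.4]
finger_gap: 0.359
gripper_force: 60.8
```

Run:
```python
from h import *
st();go(610,-125,55.4,4.2)
```

```text
t 6.0833 p [ 609.  -123.8   55.8] F [-3.9 -0.3  1.4] gap 0.359 gf 60.801065526902676
ty 4.2 turn [-0.1 -0.  -0. ] shift [-1.3  0.9  0.4] j6~ -15.780619182228122
ty 184.2 turn [-1.0e-01  2.0e-01  1.8e+02] shift [-1.3  0.9  0.4] j6~ 164.21938081777193
```

Nearly seated, with the seat guiding it sideways. I'll press slightly, then open partway and rise.

>>> move_arm([
  [0,0,0,0,0,1.5,0.8],
  [0,0,0,0,0,2,0.8],
  [0,0,0,0,0,2,0.8],
])

```text
t: 6.33
tcp_pos: [0.609, -0.1238, 0.0553]
tool_rot: [0.681, 0.732, -0.001, -0.001]
force: [-7.8, -1.0, 10.3]
finger_gap: 0.357
gripper_force: 61.9
```

>>> move_arm([
  [0,0,0,0,0,-1,0.5],
  [0,0,0,0,0,-2,0.4],
  [0,0,0,0,0,-2,0.3],
  [0,0,0,0,0,-2,0.3],
  [0,0,0,0,0,-15,0.3],
  [0,0,0,0,0,-40,0.2],
  [0,0,0,0,0,-75,0.2],
  [0,0,0,0,0,-100,0],
])

```text
t: 7.0
tcp_pos: [0.6109, -0.1241, 0.1564]
tool_rot: [0.681, 0.732, 0.0, 0.001]
force: [-0.6, -0.8, 0.0]
finger_gap: 0.921
gripper_force: 0.0
```

Run:
```python
from h import *
st();go(442.1,105.6,150,26)
```

```text
t 7.0 p [ 610.9 -124.1  156.4] F [-0.6 -0.8  0. ] gap 0.921 gf 0.0
ty 26 turn [  0.1   0.1 -21.8] shift [ 241.3 -151.7    5.9] j6~ -12.566043235074545
ty 206 turn [ 1.000e-01 -2.000e-01  1.582e+02] shift [ 241.3 -151.7    5.9] j6~ 167.43395676492548
```

>>> move_arm([
  [0,0,-2,15,-9,6,0],
  [0,0,-5,45,-28,6,0],
  [0,0,-8,78,-49,6,0],
  [0,0,-11,111,-70,6,0],
  [0,0,-14,144,-91,6,0],
  [0,0,-17,177,-112,6,0],
  [0,0,-19,205,-129,6,0],
  [0,0,-21,227,-143,6,0],
  [0,0,-21.8,238,-149,6,0],
  [0,0,-21.8,241.3,-151.7,20,0],
  [0,0,-21.8,241.3,-151.7,35,0],
  [0,0,-21.8,241.3,-151.7,42,0],
])

```text
t: 8.0
tcp_pos: [0.442, 0.1059, 0.1114]
tool_rot: [0.53, 0.848, 0.0, 0.0]
force: [-0.6, -0.9, 0.3]
finger_gap: 0.997
gripper_force: 0.0
```

>>> move_arm([
  [0,0,0,0,0,0,0],
  [0,0,0,0,0,0,0],
  [0,0,0,0,0,0,0],
  [0,0,0,0,0,0,0],
  [0,0,0,0,0,0,0],
])

```text
t: 8.42
tcp_pos: [0.4419, 0.1055, 0.1123]
tool_rot: [0.531, 0.848, 0.0, 0.001]
force: [-0.9, -0.5, 0.0]
finger_gap: 1.003
gripper_force: 0.0
```

Run:
```python
from m import *
st();go(442.1,105.6,67,26)
W=cloud(snap('top')).reshape(-1,3); k=(abs(W[:,0]-.61)<.05)&(abs(W[:,1]+.125)<.065)&(W[:,2]>.048)&(W[:,2]<.062)
P=W[k]; print(len(P),rect(P),np.median(P[:,2]),np.percentile(P[:,2],[10,90]))
```

```text
t 8.4167 p [441.9 105.5 112.3] F [-0.9 -0.5  0. ] gap 1.003 gf 0.0
ty 26 turn [ 0.1  0.  -0.1] shift [-0.   0.2 45.3] j6~ -12.566043235074545
ty 206 turn [ 1.000e-01 -1.000e-01  1.799e+02] shift [-0.   0.2 45.3] j6~ 167.43395676492548
217 (array([ 610.9, -136.5]), 31.7, 79.8, 94.5) 0.05366208705881679 [0.04988285 0.05751843]
```

>>> move_arm([
  [0,0,0,0,0,15,0],
  [0,0,0,0,0,30,0],
  [0,0,0,0,0,40,0],
  [0,0,0,0,0,45.3,0],
  [0,0,0,0,0,45.3,0],
  [0,0,0,0,0,45.3,0.4],
  [0,0,0,0,0,45.3,0.75],
  [0,0,0,0,0,45.3,0.75],
  [0,0,0,0,0,45.3,0.75],
  [0,0,0,0,0,45.3,0.75],
  [0,0,0,0,0,45.3,0.75],
], squeeze=80)

```text
t: 9.38
tcp_pos: [0.4416, 0.1058, 0.0674]
tool_rot: [0.53, 0.848, 0.0, 0.001]
force: [0.0, -0.1, 4.1]
finger_gap: 0.426
gripper_force: 82.0
```

>>> move_arm([
  [0,0,0,0,0,-8,0.75],
  [0,0,0,0,0,-25,0.75],
  [0,0,0,0,0,-50,0.75],
  [0,0,0,0,0,-80,0.75],
  [0,0,0,0,0,-105,0.75],
  [0,0,0,0,0,-115,0.75],
  [0,0,0,0,0,-115,0.75],
])

```text
t: 9.97
tcp_pos: [0.4423, 0.1059, 0.1841]
tool_rot: [0.53, 0.848, 0.001, 0.002]
force: [0.4, -0.5, -4.9]
finger_gap: 0.433
gripper_force: 81.3
```

Run:
```python
from h import *
st();go(610,-125,170,4.2)
```

```text
t 9.9667 p [442.3 105.9 184.1] F [ 0.4 -0.5 -4.9] gap 0.433 gf 81.34597063064575
ty 4.2 turn [ 0.3  0.1 21.8] shift [-280.9   49.6   15.1] j6~ -15.780619182228122
ty 184.2 turn [-1.000e-01  4.000e-01 -1.582e+02] shift [-280.9   49.6   15.1] j6~ 164.21938081777193
```

>>> move_arm([
  [0,0,2,-15,3,0,0.75],
  [0,0,4,-42,7,0,0.75],
  [0,0,7,-75,13,0,0.75],
  [0,0,9,-108,19,0,0.75],
  [0,0,11,-141,25,0,0.75],
  [0,0,14,-174,31,0,0.75],
  [0,0,17,-207,37,0,0.75],
  [0,0,19,-237,42,0,0.75],
  [0,0,21,-259,46,0,0.75],
  [0,0,21.8,-274,48.5,15,0.75],
  [0,0,21.8,-281,49.6,25,0.75],
  [0,0,21.8,-281,49.6,35,0.75],
])

```text
t: 10.97
tcp_pos: [0.6083, -0.1262, 0.144]
tool_rot: [0.681, 0.732, -0.001, -0.001]
force: [0.1, 0.8, -4.7]
finger_gap: 0.428
gripper_force: 81.1
```

>>> move_arm([
  [0,0,0,0,0,5,0.75],
  [0,0,0,0,0,5,0.75],
  [0,0,0,0,0,5,0.75],
  [0,0,0,0,0,5,0.75],
  [0,0,0,0,0,5,0.75],
  [0,0,0,0,0,5,0.75],
])

```text
t: 11.47
tcp_pos: [0.6092, -0.1248, 0.1424]
tool_rot: [0.681, 0.733, 0.0, 0.001]
force: [0.3, -0.3, -4.6]
finger_gap: 0.429
gripper_force: 81.1
```

Run:
```python
from m import *
st();go(609.5,-124.5,97.4,4.2)
s=snap('side'); cv2.imwrite('pics/a3.png',cv2.resize(s['img'][170:310,220:380,::-1],None,fx=4,fy=4))
W=cloud(s).reshape(-1,3)*1000;k=(abs(W[:,0]-610)<70)&(abs(W[:,1]+125)<80)&(W[:,2]>112)&(W[:,2]<124);print(k.sum(),rect(W[k]/1000))
p=W[k];A=np.c_[p[:,:2]-p[:,:2].mean(0),np.ones(len(p))];print(np.linalg.lstsq(A,p[:,2],rcond=None)[0])
```

```text
t 11.4667 p [ 609.2 -124.8  142.4] F [ 0.3 -0.3 -4.6] gap 0.429 gf 81.12631916999817
ty 4.2 turn [ 0.1  0.  -0. ] shift [ 0.3  0.3 45. ] j6~ -15.744749927813842
ty 184.2 turn [ 1.0e-01 -1.0e-01  1.8e+02] shift [ 0.3  0.3 45. ] j6~ 164.2552500721862
528 (array([ 610.8, -127.2]), 80.1, 117.5, 94.5)
[2.33240621e-03 6.08328282e-03 1.15359679e+02]
```

View pics/a3.png

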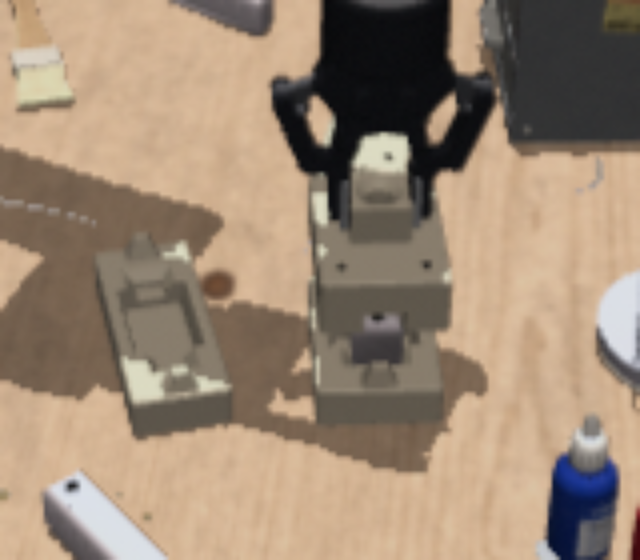

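The picture shows top_short level above lower_short, with its block edge near (380,300). The seated core is visible at (376,337). Yaw and position match within 2 mm, so I'm lowering it.

>>> move_arm([
  [0,0,0,0.3,0.3,8,0.75],
  [0,0,0,0.3,0.3,18,0.75],
  [0,0,0,0.3,0.3,26,0.75],
  [0,0,0,0.3,0.3,32,0.75],
  [0,0,0,0.3,0.3,36,0.75],
  [0,0,0,0.3,0.3,39,0.75],
  [0,0,0,0.3,0.3,42,0.75],
  [0,0,0,0.3,0.3,44,0.75],
  [0,0,0,0.3,0.3,45.5,0.75],
  [0,0,0,0.3,0.3,46,0.75],
  [0,0,0,0.3,0.3,46,0.75],
  [0,0,0,0.3,0.3,46,0.75],
])

```text
t: 12.52
tcp_pos: [0.6092, -0.1249, 0.0975]
tool_rot: [0.681, 0.732, 0.0, 0.0]
force: [-2.0, 1.1, 5.4]
finger_gap: 0.427
gripper_force: 82.3
```

Run:
```python
from h import *
st();go(609.5,-124.5,97.4,4.2)
```

```text
t 12.5167 p [ 609.2 -124.9   97.5] F [-2.   1.1  5.4] gap 0.427 gf 82.34174609184265
ty 4.2 turn [ 0.  0. -0.] shift [0.4 0.3 0.1] j6~ -15.744749927813842
ty 184.2 turn [  0.  -0. 180.] shift [0.4 0.3 0.1] j6~ 164.2552500721862
```

On the rim at 97.5 mm (expected 97.4). Releasing.

>>> move_arm([
  [0,0,0,0,0,-0.5,0.5],
  [0,0,0,0,0,-1,0.2],
  [0,0,0,0,0,-1,0],
  [0,0,0,0,0,-1,0],
  [0,0,0,0,0,-10,0],
  [0,0,0,0,0,-30,0],
  [0,0,0,0,0,-60,0],
  [0,0,0,0,0,-85,0],
  [0,0,0,0,0,-95,0],
  [0,0,0,0,0,-95,0],
])

```text
t: 13.35
tcp_pos: [0.611, -0.1256, 0.1939]
tool_rot: [0.681, 0.732, 0.001, 0.003]
force: [-0.5, -0.1, -0.4]
finger_gap: 0.999
gripper_force: 0.0
```

Run:
```python
from m import *
st();go(485.5,313.6,180,54.6)
for n in('top','side'):
    W=cloud(snap(n)).reshape(-1,3); k=(abs(W[:,0]-.61)<.06)&(abs(W[:,1]+.125)<.075)&(W[:,2]>.062)&(W[:,2]<.078);P=W[k]
    print(rect(P) if len(P)>9 else len(P),np.median(P[:,2]))
```

```text
t 13.35 p [ 611.  -125.6  193.9] F [-0.5 -0.1 -0.4] gap 0.999 gf 0.0
ty 54.6 turn [  0.3   0.3 -50.4] shift [447.2 -93.5  11.9] j6~ -21.7402878028291
ty 234.6 turn [  0.4  -0.3 129.6] shift [447.2 -93.5  11.9] j6~ 158.25971219717087
(array([ 614.6, -124.9]), 51.0, 128.0, 82.2) 0.07073252851267557
(array([ 610.9, -125.2]), 80.4, 122.5, 94.7) 0.06969633408403057
```

Mould short is closed at 70 mm. Next is core_long.

>>> move_arm([
  [0,0,-2,15,-3,4,0],
  [0,0,-6,45,-9,8,0],
  [0,0,-11,85,-18,12,0],
  [0,0,-16,125,-26,12,0],
  [0,0,-21,165,-34,12,0],
  [0,0,-26,205,-43,12,0],
  [0,0,-31,245,-51,12,0],
  [0,0,-36,285,-59,12,0],
  [0,0,-41,325,-68,12,0],
  [0,0,-45,365,-76,12,0],
  [0,0,-48,400,-84,12,0],
  [0,0,-50.4,425,-89,12,0],
])

```text
t: 14.45
tcp_pos: [0.4856, 0.2956, 0.1762]
tool_rot: [0.301, 0.954, -0.001, -0.002]
force: [1.5, -0.5, -0.3]
finger_gap: 1.003
gripper_force: 0.0
```

Run:
```python
from m import *
st();go(485.5,313.6,90,54.6)
```

```text
t 14.45 p [485.6 295.6 176.2] F [ 1.5 -0.5 -0.3] gap 1.003 gf 0.0
ty 54.6 turn [-0.2 -0.2  0.3] shift [10.  15.  86.2] j6~ -21.7402878028291
ty 234.6 turn [   0.4   -0.3 -179.7] shift [10.  15.  86.2] j6~ 158.25971219717087
```

>>> move_arm([
  [0,0,0,5,8,20,0],
  [0,0,0,10,15,45,0],
  [0,0,0,10,15,65,0],
  [0,0,0,10,15,80,0],
  [0,0,0,10,15,88,0],
  [0,0,0,10,15,88,0],
  [0,0,0,10,15,88,0],
  [0,0,0,10,15,88,0],
  [0,0,0,10,15,88,0],
  [0,0,0,10,15,88,0],
  [0,0,0,10,15,88,0],
])

```text
t: 15.37
tcp_pos: [0.4907, 0.3107, 0.0914]
tool_rot: [0.305, 0.952, 0.001, 0.001]
force: [0.3, 0.5, -0.0]
finger_gap: 0.999
gripper_force: 0.0
```

Run:
```python
from m import *
st();go(485.5,313.6,37,54.6)
```

```text
t 15.3667 p [490.7 310.7  91.4] F [ 0.3  0.5 -0. ] gap 0.999 gf 0.0
ty 54.6 turn [ 0.1  0.1 -0.1] shift [ 6.  -0.7 54.4] j6~ -21.7402878028291
ty 234.6 turn [ 1.000e-01 -1.000e-01  1.799e+02] shift [ 6.  -0.7 54.4] j6~ 158.25971219717087
```

>>> move_arm([
  [0,0,0,3,-0.5,15,0],
  [0,0,0,6,-0.7,33,0],
  [0,0,0,6,-0.7,46,0],
  [0,0,0,6,-0.7,52.4,0],
  [0,0,0,6,-0.7,52.4,0],
  [0,0,0,6,-0.7,52.4,0.5],
  [0,0,0,6,-0.7,52.4,0.9],
  [0,0,0,6,-0.7,52.4,0.9],
  [0,0,0,6,-0.7,52.4,0.9],
  [0,0,0,6,-0.7,52.4,0.9],
  [0,0,0,6,-0.7,52.4,0.9],
  [0,0,0,6,-0.7,52.4,0.9],
], squeeze=60)

```text
t: 16.37
tcp_pos: [0.4854, 0.3137, 0.0389]
tool_rot: [0.304, 0.953, 0.0, 0.001]
force: [-1.2, -0.6, 3.5]
finger_gap: 0.217
gripper_force: 59.7
```

Run:
```python
from m import *
st();go(485.5,313.6,39,54.6);go(471.2,-116.5,170,15.1)
```

```text
t 16.3667 p [485.4 313.7  38.9] F [-1.2 -0.6  3.5] gap 0.217 gf 59.6640345454216
ty 54.6 turn [ 0.1  0.  -0.1] shift [-0.2 -0.  -0.1] j6~ -21.7402878028291
ty 234.6 turn [ 1.000e-01 -1.000e-01  1.799e+02] shift [-0.2 -0.  -0.1] j6~ 158.25971219717087
ty 15.1 turn [ 0.1  0.  39.4] shift [-238.1 -358.5 -131.4] j6~ -28.987371543183116
ty 195.1 turn [-0.000e+00  1.000e-01 -1.406e+02] shift [-238.1 -358.5 -131.4] j6~ 151.01262845681686
```

>>> move_arm([
  [0,0,0,0,0,-12,0.9],
  [0,0,0,0,0,-35,0.9],
  [0,0,0,0,0,-65,0.9],
  [0,0,2,-10,-15,-90,0.9],
  [0,0,5,-28,-42,-100,0.9],
  [0,0,8,-48,-73,-100,0.9],
  [0,0,12,-70,-105,-100,0.9],
  [0,0,15,-92,-138,-100,0.9],
  [0,0,19,-114,-171,-100,0.9],
  [0,0,22,-136,-204,-100,0.9],
  [0,0,26,-158,-237,-100,0.9],
  [0,0,30,-180,-270,-100,0.9],
])

```text
t: 17.37
tcp_pos: [0.4743, -0.0125, 0.1386]
tool_rot: [0.542, 0.84, -0.0, -0.0]
force: [0.6, 0.5, -1.0]
finger_gap: 0.213
gripper_force: 58.9
```

Run:
```python
from m import *
st();go(471.2,-116.5,120,15.1)
```

```text
t 17.3667 p [474.3 -12.5 138.6] F [ 0.6  0.5 -1. ] gap 0.213 gf 58.90833277255297
ty 15.1 turn [-0.  -0.   9.3] shift [-93.4 -45.7  18.6] j6~ -28.987371543183116
ty 195.1 turn [   0.    -0.  -170.7] shift [-93.4 -45.7  18.6] j6~ 151.01262845681686
```

>>> move_arm([
  [0,0,3,-29,-14,4,0.9],
  [0,0,5.5,-55,-27,10,0.9],
  [0,0,8,-76,-37,16,0.9],
  [0,0,9.3,-89,-43,18.6,0.9],
  [0,0,9.3,-93.4,-45.7,18.6,0.9],
  [0,0,9.3,-93.4,-45.7,18.6,0.9],
  [0,0,9.3,-93.4,-45.7,18.6,0.9],
  [0,0,9.3,-93.4,-45.7,18.6,0.9],
  [0,0,9.3,-93.4,-45.7,18.6,0.9],
  [0,0,9.3,-93.4,-45.7,18.6,0.9],
])

```text
t: 18.2
tcp_pos: [0.4721, -0.1137, 0.1197]
tool_rot: [0.606, 0.795, 0.0, -0.0]
force: [-1.2, 1.0, -1.3]
finger_gap: 0.219
gripper_force: 58.9
```

Run:
```python
from m import *
st();go(471.2,-116.5,56.9,15.1)
s=snap('side'); cv2.imwrite('pics/a4.png',cv2.resize(s['img'][150:310,200:360,::-1],None,fx=3.7,fy=3.7))
W=cloud(s).reshape(-1,3)*1000;k=(abs(W[:,0]-471)<40)&(abs(W[:,1]+116)<70)&(W[:,2]>112)&(W[:,2]<122);p=W[k]
# along-axis extent of core top
a=np.radians(105.1);d=p[:,:2]-[471.2,-116.5];l=d@[np.cos(a),np.sin(a)];x=d@[np.sin(a),-np.cos(a)];m=abs(x)<9
for b in range(-60,61,8):
    q=p[m&(abs(l-b)<4)]
    if len(q): print(b,len(q),np.median(q[:,2]).round(1))
```

```text
t 18.2 p [ 472.1 -113.7  119.7] F [-1.2  1.  -1.3] gap 0.219 gf 58.92426788806915
ty 15.1 turn [-0.  -0.   0.3] shift [-2.5 -1.6 62.8] j6~ -28.987371543183116
ty 195.1 turn [   0.    -0.  -179.7] shift [-2.5 -1.6 62.8] j6~ 151.01262845681686
-44 17 115.1
-36 11 115.0
-28 12 116.1
-20 11 116.8
-12 13 116.8
-4 18 116.5
4 6 116.5
12 11 116.3
20 8 116.1
28 12 116.2
36 5 117.3
44 3 116.0
52 1 115.3
```

View pics/a4.png

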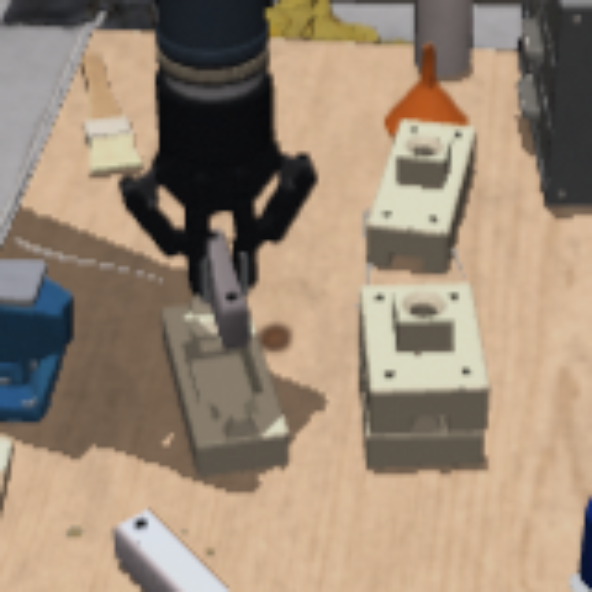

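The picture shows core_long level and in line with lower_long ((225,290) above (225,390)), and the short mould neatly closed at (425,380). Lowering the core.

>>> move_arm([
  [0,0,0.3,-2.5,-1.6,10,0.9],
  [0,0,0.3,-2.5,-1.6,24,0.9],
  [0,0,0.3,-2.5,-1.6,36,0.9],
  [0,0,0.3,-2.5,-1.6,44,0.9],
  [0,0,0.3,-2.5,-1.6,50,0.9],
  [0,0,0.3,-2.5,-1.6,54,0.9],
  [0,0,0.3,-2.5,-1.6,57,0.9],
  [0,0,0.3,-2.5,-1.6,59,0.9],
  [0,0,0.3,-2.5,-1.6,61,0.9],
  [0,0,0.3,-2.5,-1.6,62.5,0.9],
  [0,0,0.3,-2.5,-1.6,64,0.9],
  [0,0,0.3,-2.5,-1.6,64,0.9],
])

```text
t: 19.25
tcp_pos: [0.4706, -0.1173, 0.0568]
tool_rot: [0.609, 0.793, -0.0, -0.0]
force: [-3.6, 0.9, 11.5]
finger_gap: 0.219
gripper_force: 60.5
```

Run:
```python
from m import *
st();go(471.2,-116.5,56.9,15.1)
```

```text
t 19.25 p [ 470.6 -117.3   56.8] F [-3.6  0.9 11.5] gap 0.219 gf 60.514966920018196
ty 15.1 turn [-0.  -0.  -0.1] shift [ 0.6  0.8 -0.1] j6~ -28.987371543183116
ty 195.1 turn [-0.000e+00  1.000e-01  1.799e+02] shift [ 0.6  0.8 -0.1] j6~ 151.01262845681686
```

>>> move_arm([
  [0,0,0,0,0,-0.5,0.7],
  [0,0,0,0,0,-1,0.5],
  [0,0,0,0,0,-1,0.4],
  [0,0,0,0,0,-1,0.4],
  [0,0,0,0,0,-12,0.4],
  [0,0,0,0,0,-40,0.2],
  [0,0,0,0,0,-75,0],
  [0,0,0,0,0,-100,0],
  [0,0,0,0,0,-110,0],
  [0,0,0,0,0,-110,0],
])

```text
t: 20.08
tcp_pos: [0.473, -0.1184, 0.1681]
tool_rot: [0.609, 0.793, 0.001, 0.003]
force: [0.2, -0.5, 0.1]
finger_gap: 0.993
gripper_force: 0.0
```

Run:
```python
from m import *
st();go(613.9,119.8,160,-9.5)
Q=np.r_[np.load('top0.npz')['W'].reshape(-1,3),np.load('side0.npz')['W'].reshape(-1,3)]
k=(Q[:,0]>.6)&(Q[:,0]<.9)&(Q[:,1]>.06)&(Q[:,1]<.3)&(Q[:,2]>.09)&(Q[:,2]<.25)
for y in range(60,300,30):
    q=Q[k&(abs(Q[:,1]*1000-y-15)<15)]; print(y,len(q),q[:,0].min() if len(q) else '',q[:,2].max() if len(q) else '')
W=cloud(snap('top')).reshape(-1,3); k=(abs(W[:,0]-.471)<.04)&(abs(W[:,1]+.117)<.065)&(W[:,2]>.047)&(W[:,2]<.062)
P=W[k]; print(len(P),rect(P),np.median(P[:,2]))
```

```text
t 20.0833 p [ 473.  -118.4  168.1] F [ 0.2 -0.5  0.1] gap 0.993 gf 0.0
ty -9.5 turn [ 0.3  0.2 24.5] shift [193.8 197.6   8.2] j6~ 20.542255898058983
ty 170.5 turn [  -0.3    0.5 -155.5] shift [193.8 197.6   8.2] j6~ -159.45774410194102
60 232 0.8789429948796846 0.16627177470329238
90 223 0.8846933532024652 0.166823244144034
120 2373 0.7121313011520537 0.19198721152750953
150 1267 0.7121012024078869 0.19094889544428603
180 1285 0.7094859318325482 0.19181428471143794
210 1382 0.6975614755784176 0.1918214898159241
240 1339 0.6957392668862364 0.19059483012259046
270 1234 0.6954318902300455 0.19172639799292093
16 (array([463.6, -73.5]), 8.3, 16.6, 178.5) 0.05072132531110522
```

>>> move_arm([
  [0,0,2,10,10,3,0],
  [0,0,5,30,31,5,0],
  [0,0,8,54,55,8,0],
  [0,0,11,78,80,8,0],
  [0,0,14,102,104,8,0],
  [0,0,17,126,129,8,0],
  [0,0,20,150,153,8,0],
  [0,0,22,170,173,8,0],
  [0,0,24.5,184,188,12,0],
  [0,0,24.5,191,195,25,0],
  [0,0,24.5,193.8,197.6,40,0],
  [0,0,24.5,193.8,197.6,55,0],
])

```text
t: 21.13
tcp_pos: [0.6119, 0.122, 0.1079]
tool_rot: [0.763, 0.646, -0.001, -0.001]
force: [-1.0, -0.2, -0.3]
finger_gap: 1.0
gripper_force: 0.0
```

>>> move_arm([
  [0,0,0,0,0,4,0],
  [0,0,0,0,0,4,0],
  [0,0,0,0,0,4,0],
  [0,0,0,0,0,4,0],
  [0,0,0,0,0,4,0],
  [0,0,0,0,0,4,0],
])

```text
t: 21.63
tcp_pos: [0.6127, 0.1204, 0.1074]
tool_rot: [0.764, 0.646, 0.001, 0.0]
force: [0.5, -0.4, -0.0]
finger_gap: 1.001
gripper_force: 0.0
```

Run:
```python
from m import *
st();go(613.9,119.8,67,-9.5)
for n in('top','side'):
    W=cloud(snap(n)).reshape(-1,3); k=(abs(W[:,0]-.471)<.05)&(abs(W[:,1]+.117)<.07)&(W[:,2]>.048)&(W[:,2]<.062)
    P=W[k]; print(len(P),rect(P),np.median(P[:,2]))
```

```text
t 21.6333 p [612.7 120.4 107.4] F [ 0.5 -0.4 -0. ] gap 1.001 gf 0.0
ty -9.5 turn [ 0.1 -0.  -0.1] shift [-0.4  1.2 40.4] j6~ 20.542255898058983
ty 170.5 turn [-0.000e+00 -1.000e-01  1.799e+02] shift [-0.4  1.2 40.4] j6~ -159.45774410194102
232 (array([ 474.5, -126.6]), 19.2, 113.6, 104.6) 0.053044278643763876
173 (array([ 471.9, -117.7]), 19.7, 94.7, 104.8) 0.05295444906775305
```

Core_long is home: its top is at 53–54 mm, yaw 104.8°, and it is centred. Gripping top_long.

>>> move_arm([
  [0,0,0,-0.4,1.2,15,0],
  [0,0,0,-0.4,1.2,28,0],
  [0,0,0,-0.4,1.2,37,0],
  [0,0,0,-0.4,1.2,40.4,0],
  [0,0,0,-0.4,1.2,40.4,0],
  [0,0,0,-0.4,1.2,40.4,0.4],
  [0,0,0,-0.4,1.2,40.4,0.75],
  [0,0,0,-0.4,1.2,40.4,0.75],
  [0,0,0,-0.4,1.2,40.4,0.75],
  [0,0,0,-0.4,1.2,40.4,0.75],
  [0,0,0,-0.4,1.2,40.4,0.75],
], squeeze=80)

```text
t: 22.65
tcp_pos: [0.6137, 0.1201, 0.067]
tool_rot: [0.763, 0.646, 0.001, 0.0]
force: [-0.5, 0.5, 4.4]
finger_gap: 0.428
gripper_force: 83.1
```

>>> move_arm([
  [0,0,0,0,0,-8,0.75],
  [0,0,0,0,0,-25,0.75],
  [0,0,0,0,0,-50,0.75],
  [0,0,0,0,0,-80,0.75],
  [0,0,0,0,0,-105,0.75],
  [0,0,0,0,0,-115,0.75],
  [0,0,0,0,0,-115,0.75],
])

```text
t: 23.23
tcp_pos: [0.6147, 0.1201, 0.1837]
tool_rot: [0.763, 0.646, 0.002, 0.002]
force: [0.2, -0.5, -4.4]
finger_gap: 0.431
gripper_force: 82.2
```

Run:
```python
from h import *
st();go(471,-117,170,15)
```

```text
t 23.2333 p [614.7 120.1 183.7] F [ 0.2 -0.5 -4.4] gap 0.431 gf 82.20709562301636
ty 15 turn [  0.3   0.  -24.5] shift [-257.6 -102.5   12.9] j6~ -28.950342813377375
ty 195 turn [  0.   -0.4 155.5] shift [-257.6 -102.5   12.9] j6~ 151.04965718662265
```

>>> move_arm([
  [0,0,-2,-15,-6,0,0.75],
  [0,0,-4,-40,-16,0,0.75],
  [0,0,-7,-70,-28,0,0.75],
  [0,0,-10,-102,-41,0,0.75],
  [0,0,-13,-134,-53,0,0.75],
  [0,0,-16,-166,-66,0,0.75],
  [0,0,-18,-196,-78,0,0.75],
  [0,0,-21,-222,-88,0,0.75],
  [0,0,-23,-240,-95,0,0.75],
  [0,0,-24.5,-252,-100,10,0.75],
  [0,0,-24.5,-257.6,-102.5,25,0.75],
  [0,0,-24.5,-257.6,-102.5,35,0.75],
])

```text
t: 24.23
tcp_pos: [0.4672, -0.1177, 0.1439]
tool_rot: [0.61, 0.792, -0.001, -0.002]
force: [-0.9, -0.0, -4.0]
finger_gap: 0.43
gripper_force: 82.1
```

>>> move_arm([
  [0,0,0,0,0,5,0.75],
  [0,0,0,0,0,5,0.75],
  [0,0,0,0,0,5,0.75],
  [0,0,0,0,0,5,0.75],
  [0,0,0,0,0,5,0.75],
  [0,0,0,0,0,5,0.75],
])

```text
t: 24.73
tcp_pos: [0.4699, -0.1169, 0.1416]
tool_rot: [0.609, 0.793, 0.0, 0.001]
force: [-0.7, -0.0, -3.6]
finger_gap: 0.428
gripper_force: 82.0
```

Run:
```python
from m import *
st();go(471,-117,97,15)
s=snap('side')
W=cloud(s).reshape(-1,3)*1000;k=(abs(W[:,0]-471)<70)&(abs(W[:,1]+117)<95)&(W[:,2]>111)&(W[:,2]<123);print(k.sum(),rect(W[k]/1000))
p=W[k];A=np.c_[p[:,:2]-p[:,:2].mean(0),np.ones(len(p))];print(np.linalg.lstsq(A,p[:,2],rcond=None)[0])
```

```text
t 24.7333 p [ 469.9 -116.9  141.6] F [-0.7 -0.  -3.6] gap 0.428 gf 82.01234221458435
ty 15 turn [ 0.1  0.  -0. ] shift [-0.3  1.  44.6] j6~ -28.950342813377375
ty 195 turn [ 1.0e-01 -1.0e-01  1.8e+02] shift [-0.3  1.  44.6] j6~ 151.04965718662265
587 (array([ 471.5, -118.2]), 64.4, 158.7, 104.8)
[-2.89111088e-04  3.55756584e-03  1.14576252e+02]
```

Level and aligned, so I'm lowering it.

>>> move_arm([
  [0,0,0,-0.3,1,8,0.75],
  [0,0,0,-0.3,1,18,0.75],
  [0,0,0,-0.3,1,26,0.75],
  [0,0,0,-0.3,1,32,0.75],
  [0,0,0,-0.3,1,36,0.75],
  [0,0,0,-0.3,1,39,0.75],
  [0,0,0,-0.3,1,42,0.75],
  [0,0,0,-0.3,1,44,0.75],
  [0,0,0,-0.3,1,45,0.75],
  [0,0,0,-0.3,1,45.8,0.75],
  [0,0,0,-0.3,1,45.8,0.75],
  [0,0,0,-0.3,1,45.8,0.75],
])

```text
t: 25.78
tcp_pos: [0.4706, -0.1171, 0.097]
tool_rot: [0.609, 0.793, 0.0, 0.001]
force: [-2.4, 1.1, 9.9]
finger_gap: 0.427
gripper_force: 83.8
```

Run:
```python
from h import *
st();go(471,-117,97,15)
```

```text
t 25.7833 p [ 470.6 -117.1   97. ] F [-2.4  1.1  9.9] gap 0.427 gf 83.80106806755066
ty 15 turn [ 0.  0. -0.] shift [ 0.   0.4 -0. ] j6~ -28.950342813377375
ty 195 turn [ 1.0e-01 -1.0e-01  1.8e+02] shift [ 0.   0.4 -0. ] j6~ 151.04965718662265
```

>>> move_arm([
  [0,0,0,0,0,-0.5,0.5],
  [0,0,0,0,0,-1,0.2],
  [0,0,0,0,0,-1,0],
  [0,0,0,0,0,-1,0],
  [0,0,0,0,0,-10,0],
  [0,0,0,0,0,-35,0],
  [0,0,0,0,0,-70,0],
  [0,0,0,0,0,-100,0],
  [0,0,0,0,0,-130,0],
  [0,0,0,0,0,-150,0],
  [0,0,0,0,0,-150,0],
  [0,0,0,0,0,-150,0],
])

```text
t: 26.78
tcp_pos: [0.471, -0.1172, 0.2468]
tool_rot: [0.609, 0.793, 0.0, 0.002]
force: [0.1, -0.1, -1.3]
finger_gap: 0.998
gripper_force: 0.0
```

>>> move_arm([
  [0,0,0,15,0,0,0],
  [0,0,0,45,0,0,0],
  [0,0,0,80,0,0,0],
  [0,0,0,115,0,0,0],
  [0,0,0,150,0,0,0],
  [0,0,0,180,0,0,0],
  [0,0,0,195,0,0,0],
  [0,0,0,200,0,0,0],
  [0,0,0,200,0,0,0],
  [0,0,0,200,0,0,0],
  [0,0,0,200,0,0,0],
  [0,0,0,200,0,0,0],
])

```text
t: 27.78
tcp_pos: [0.4193, 0.0753, 0.2451]
tool_rot: [0.61, 0.793, -0.0, -0.0]
force: [-0.9, 0.3, -0.7]
finger_gap: 1.0
gripper_force: 0.0
```

Run:
```python
from m import *
st()
for n in('top','side'):
    s=snap(n); cv2.imwrite(f'pics/f_{n}.png',s['img'][:,:,::-1]); W=cloud(s).reshape(-1,3)
    for c,r in(((.61,-.125),.075),((.471,-.117),.09)):
        P=W[(np.hypot(W[:,0]-c[0],W[:,1]-c[1])<r)&(W[:,2]>.063)&(W[:,2]<.077)]; print(n,len(P),rect(P),np.median(P[:,2]))
        A=np.c_[P[:,:2]-P[:,:2].mean(0),np.ones(len(P))];print(np.linalg.lstsq(A,P[:,2],rcond=None)[0].round(4))
```

```text
t 27.7833 p [419.3  75.3 245.1] F [-0.9  0.3 -0.7] gap 1.0 gf 0.0
top 1032 (array([ 611.1, -124.7]), 80.7, 116.8, 95.0) 0.0698784464650414
[0.0043 0.0007 0.0699]
top 1167 (array([ 472.5, -117.7]), 64.1, 156.2, 105.1) 0.0700340882186261
[ 0.0001 -0.0032  0.07  ]
side 711 (array([ 610.9, -126.1]), 80.5, 123.2, 95.2) 0.06968145340706393
[-0.0009  0.0071  0.0697]
side 765 (array([ 472.5, -118.5]), 65.0, 163.9, 105.1) 0.06954853661185383
[0.0055 0.0063 0.0696]
```

View pics/f_side.png

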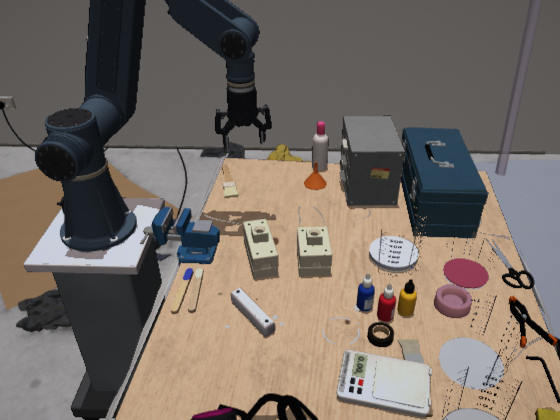

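Both moulds are closed and flat at (260,247) and (314,250), with tops at 70 mm. The spare core (252,310), funnel (315,178) and bottle (320,148) have not moved, and the arm is clear.

```bash
python3 -c "
from station import order; print(order.sign_off())"
```

```text
the job is handed in; nothing more can be done
None
```

Job handed in at about 28 s: both cores are fully seated, both moulds are closed flat with pour cup up, and the spare core, spray bottle and funnel were left where they were.

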